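# Prove the stop of a laboratory shaker and hold its recessed re-arm button in

### The job

Test the shaker's stop box: push the mushroom stop fully down so that it latches, then twist its head clockwise until it springs back up. Then take the metal stylus out of its stand, reach its thin end through the round aperture in the box's top and press the recessed re-arm button fully in, and finish while still gripping the stylus and holding the button down. Do not shove the glassware about.

Things in the scene. Friction and masses are not known exactly. Their poses are not given: they have to be found in the camera images.
- console: the stop box: a fixed grey metal box, 130 (x) by 220 (y) by 70 mm high; origin at the centre of its underside on the bench, z up. On its flat top the mushroom stop stands 55 mm to +y of the centre and the aperture lies 55 mm to -y of the centre. Nothing else stands on the box
- stop_top (a point): centre of the top of the black mushroom stop's head: a round head 40 mm across and 22 mm high on a steel stem 18 mm across; released, its top is 40 mm above the box's top (underside 18 mm above it); moves with the head
- stop (a joint): how far the mushroom stop is down, m: 0 = up, 0.010 = fully down on its solid end. A spring pushes it up (2 N at first, rising to about 5 N fully down). Pressed past 0.009 it latches, and let go it stays at about 0.0085 until the head is twisted
- stop_knob (a joint): twist of the mushroom head, rad: 0 at rest, grows as it turns clockwise seen from above, end stop at 1.3; a weak spring (up to 0.035 N m) turns it back to 0 when let go. When latched down, a twist past about 0.7 frees it (1.0 is sure): it springs up at once or, if the fingers still hold it down, when they let go
- aperture (a point): centre of the round aperture in the box's top, at the level of the top face (70 mm above the bench); 14 mm in diameter through a 4 mm panel, with a thin steel rim (19 mm across) that stands 1 mm up
- rearm_top (a point): centre of the top of the recessed re-arm button, a grey disc 20 mm across straight below the aperture, 16 mm below the box's top when not pressed; moves with the button
- rearm (a joint): how far the re-arm button is in, m: 0 = out, 0.005 = fully in on its solid end. A spring pushes it out (under 2 N at first, 5.3 N fully in), it does not latch
- stand: the stylus's fixed white stand, a block 60 by 60 by 44 mm high; origin at the centre of its underside; an upright hole 10 mm across, 42 mm deep, in the middle of its top takes the stylus's shaft
- stylus_mid (a point): centre of the handle of the loose metal stylus (50 g), which stands upright in its stand: round handle 16 mm in diameter and 60 mm long, under it a shaft 7 mm in diameter and 40 mm long with a round end. This point lies on the axis, 30 mm above the shoulder that rests on the stand, 74 mm above the bench; z points from the thin end to the handle
- stylus_tip (a point): the thin end of the stylus's shaft, on its axis 70 mm below the centre of the handle
- jar: bystander: loose amber jar, 52 mm across, 85 mm high; origin at the centre of its underside
- beaker: bystander: loose glass beaker, 56 mm across, 70 mm high; origin at the centre of its underside
- reagent: bystander: loose glass bottle, 66 mm across, 130 mm high; origin at the centre of its underside
Not all that is in view belongs to the job. Of the things that look like the part that bears stylus_mid, take the one that is farthest to the robot's right at the start.

How it is judged:
By the outcome, as a careful person would: the job done as asked, in the order asked, and still so for the second after the job is handed in, while the arm keeps its last pose, push and grip.
It also fails if it takes over 58 s, if anything falls off the work surface, if the arm or the gripper's body presses on something with over 40 N, if the wrist force passes 120 N, or if a joint passes its speed limit or range.

### The arm

A 7-joint arm with a two-finger parallel gripper is mounted at the origin on the work surface. World frame = base frame: x ahead of the robot, y to its left, z up, the work surface at z = 0. Lengths are in m, angles in rad, forces in N, time in s.
With the tool pointing down it reaches from about 0.375 to 0.925 m from the base axis. Payload 3.1 kg.
Tool frame: the origin (TCP) lies between the finger pads; the fingertips stand 19 mm ahead of it and the grasp point (between the pads) is the TCP; z points along the fingers, y is the direction in which the jaws open and shut (so a half turn about z gives the same grasp; the last joint's range is limited). The gripper opens to 85 mm and grips with 20 to 120 N. Pads are 22 mm wide; open, the fingers measure 114 mm over their backs; the gripper's body (76 mm by 85 mm) begins 54 mm behind the grasp point. The pads swing forward as they close: fully open they stand 13 mm farther back than shut.
Start: joints at [-1.244, 0.383, 0.044, 1.598, -0.018, 1.161, -0.05], TCP at [0.268, 0.592, 0.25] pointing down, gripper open.
Joint ranges: [-2.61, 2.61], [-0.41, 2.15], [-1.48, 1.57], [0, 2.5], [-1.57, 4.71], [0.05, 1.97], [-2.85, 2.85]. Speed limits (rad/s): [2.79, 2.79, 3.14, 3.14, 3.14, 3.14, 3.14].

### API

Orientations are given as a unit quaternion [x, y, z, w].
In Python, from bench import move_ptp, movel, move_j, move_gripper, pause, inverse_kinematics, read_camera, camera_params, MotionError, sign_off, look_for, tip_of, read_time_s, read_qpos, read_joint_vel, read_effort, read_eef_pos, read_tcp_rot, read_ft_force, read_ft_torque, read_finger_gap gives the robot as it stands. Calls block until the motion is done:
- move_ptp(position, orientation): joint-space move of the TCP to a pose.
- movel(position, orientation=None, speed=0.15): straight line of the TCP; orientation=None keeps the orientation; speed is the mean speed in m/s.
- move_j(angles): joint-space move.
- move_gripper(opening, effort=None): finger opening in m; effort is the grip in N (None keeps the last); returns when the fingers have stopped.
- pause(seconds).
- inverse_kinematics(position, orientation): joint angles nearest the present ones, or None.
- read_camera(name): name is "scene" or "top" or "wrist"; returns the picture (420x560x3 uint8, red, green, blue); there is no depth.
- camera_params(name): a dict with "K" (3x3 intrinsics, pixels), "camera_from_world" (4x4, takes a point from world to camera coordinates). Camera axes: x right, y down, z forward; pixel columns grow to the right and rows downward; lengths in m; the calibration is good to about 2 mm. A picture is of the moment at which its call begins: read the wrist's pose just before it. camera_params takes no time and is no camera call; for the wrist camera it gives the pose at the moment of the call.
A pose or a line that the arm cannot do raises MotionError and nothing moves.
- sign_off(): hands the job in, once; it reports no verdict.
Trained networks look in the newest picture that a camera, given by its name, has taken for a name from the list of things; names that differ only in an ending like _2 or _b are one class to them, and where a whole thing is asked for, a point or a joint stands for the part that bears it (a point fixed in the world has none). Each returns a list of dicts, best first, with "confidence" (0 to 1); they miss things now and then, are a little off and sometimes report something else, mostly with a low value. They report only what shows in the picture. A call takes as long as a camera call. They do not tell look-alikes from the thing itself.
- look_for(camera, name): "at" ([column, row] in pixels, amid what is visible of it).
- tip_of(camera, name): "at" ([column, row] in pixels: a listed point, or the origin of a listed thing).
Readings, each from a call of its own:
- read_time_s(): time.
- read_qpos(): joint angles.
- read_joint_vel(): joint speeds.
- read_effort(): joint torques, N m.
- read_eef_pos(): TCP position.
- read_tcp_rot(): TCP orientation.
- read_ft_force(): force on the tool from outside, world axes, zero at the start.
- read_ft_torque(): the same for the moment, N m.
- read_finger_gap(): finger opening in m.
Only numpy, scipy, OpenCV 4.12 (cv2) and the standard library are available. Lean on these libraries where they do the work, as an engineer would, in place of code of your own. Each camera call takes 0.05 s, during which the arm holds its last target.

## Working session

There is one attempt and no reset: what is moved stays moved. The work goes in short steps, each a Python script; the robot and the scene stay as the last script left them, time stands still between calls to the robot, and variables do not carry over. Pictures are saved under pics/ and viewed, and the job is handed in when it is done.

```bash
ls; mkdir -p pics; python3 - <<'E'
from bench import *
import cv2
print(read_time_s(),read_eef_pos(),read_tcp_rot(),read_qpos())
for c in ["scene","top","wrist"]:
    im=read_camera(c); cv2.imwrite(f"pics/{c}0.png",im[:,:,::-1])
    p=camera_params(c); print(c,p)
    if c!="wrist":
      for n in ["console","stop_top","aperture","stand","stylus_mid","jar","beaker","reagent"]:
        print(c,n,[(d["at"],round(d["confidence"],2)) for d in tip_of(c,n)])
E
```

```text
pics
0.0 [0.26752213 0.59141402 0.24887662] [ 2.10769931e-01  9.77534811e-01 -1.29788723e-03 -2.10636706e-04] [-1.24380867  0.38384364  0.04384802  1.599585   -0.01791261  1.16118648
 -0.04989925]
scene {'K': array([[399.1279045 ,   0.        , 276.77511723],
       [  0.        , 399.1279045 , 213.94154634],
       [  0.        ,   0.        ,   1.        ]]), 'camera_from_world': array([[-0.71707622,  0.69673523,  0.01901859,  0.50353125],
       [ 0.38127731,  0.41495835, -0.82609756, -0.12008762],
       [-0.5834632 , -0.58512356, -0.56320611,  1.06414723],
       [ 0.        ,  0.        ,  0.        ,  1.        ]])}
scene console [([419.8, 302.5], 0.7)]
scene stop_top [([476.4, 264.9], 0.79)]
scene aperture [([399.2, 254.3], 0.61)]
scene stand [([281.2, 204.4], 0.55)]
scene stylus_mid [([335.9, 182.1], 0.72), ([314.8, 189.2], 0.67), ([285.0, 173.5], 0.62), ([277.2, 203.2], 0.57)]
scene jar [([239.6, 223.9], 0.88), ([232.8, 184.9], 0.15)]
scene beaker [([230.5, 184.3], 0.93)]
scene reagent [([196.7, 284.9], 0.91)]
top {'K': array([[543.73852314,   0.        , 274.23957582],
   
[... 563 characters left out ...]
 230.9], 0.52), ([308.6, 236.4], 0.51), ([347.8, 290.3], 0.5), ([292.8, 322.9], 0.43)]
top jar [([347.3, 231.7], 0.83)]
top beaker []
top reagent [([303.2, 141.3], 0.83)]
wrist {'K': array([[306.06067918,   0.        , 279.58568787],
       [  0.        , 306.06067918, 208.35649806],
       [  0.        ,   0.        ,   1.        ]]), 'camera_from_world': array([[ 4.12502238e-01,  9.10956300e-01, -7.23029345e-04,
        -6.50408548e-01],
       [ 8.79210787e-01, -3.97919173e-01,  2.62009016e-01,
        -3.37182781e-02],
       [ 2.38391057e-01, -1.08715001e-01, -9.65065155e-01,
         3.79100238e-01],
       [ 0.00000000e+00,  0.00000000e+00,  0.00000000e+00,
         1.00000000e+00]])}
```

View pics/scene0.png

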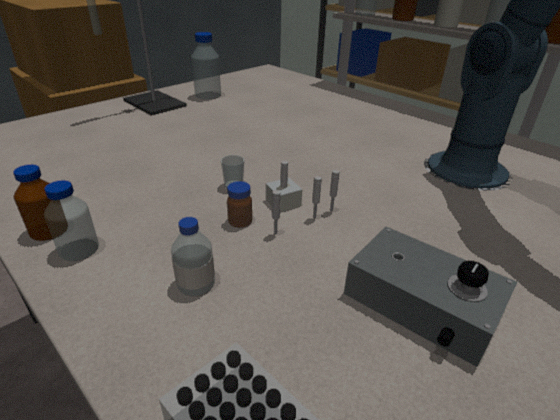

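View pics/top0.png

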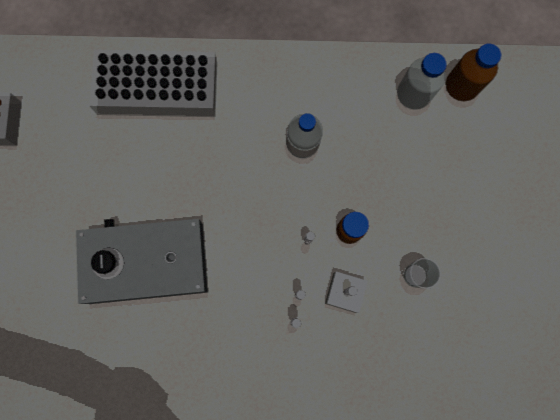

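View pics/wrist0.png

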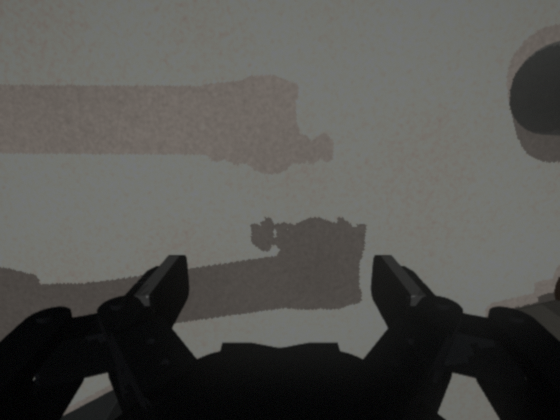

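The stop box is at about (140,262) in the top view. There are four styli: (352,291) in the stand, and (309,237), (300,295) and (295,323) loose. In the top view the robot's right is toward higher columns, so the one in the stand fits. I'll triangulate and check that with a crop.

```bash
cat > h.py <<'E'
from bench import *
import numpy as np, cv2
def proj(c,P,p=None):
    p=p or camera_params(c); P=np.asarray(P,float); q=p["camera_from_world"][:3,:3]@P+p["camera_from_world"][:3,3]; u=p["K"]@q; return u[:2]/u[2]
def ray(c,uv,p=None):
    p=p or camera_params(c); T=p["camera_from_world"]; R=T[:3,:3]; o=-R.T@T[:3,3]
    d=R.T@np.linalg.solve(p["K"],[uv[0],uv[1],1.0]); return o,d/np.linalg.norm(d)
def onz(c,uv,z,p=None):
    o,d=ray(c,uv,p); return o+d*(z-o[2])/d[2]
def tri(l):
    A=np.zeros((3,3));b=np.zeros(3)
    for c,uv in l:
        o,d=ray(c,uv); M=np.eye(3)-np.outer(d,d); A+=M;b+=M@o
    return np.linalg.solve(A,b)
E
python3 - <<'E'
from h import *
s=cv2.imread("pics/scene0.png");t=cv2.imread("pics/top0.png")
cv2.imwrite("pics/crop_st.png",np.hstack([cv2.resize(s[150:250,220:360],None,fx=4,fy=4,interpolation=3),]))
cv2.imwrite("pics/crop_tt.png",cv2.resize(t[210:340,270:440],None,fx=4,fy=4,interpolation=3))
cv2.imwrite("pics/crop_tc.png",cv2.resize(t[205:315,70:215],None,fx=5,fy=5,interpolation=3))
cv2.imwrite("pics/crop_sc.png",cv2.resize(s[220:365,335:525],None,fx=4,fy=4,interpolation=3))
for n,c,uv,z in [("stop","top",(101.5,261),.110),("stop","scene",(474,268),.110),("ap","top",(171,257.5),.07),("ap","scene",(398.5,257),.07),
 ("jar","top",(347.3,231.7),0),("jar","scene",(239.6,223.9),0),("beaker","scene",(230.5,184.3),0),("stand","top",(346,292.2),0),("stand","scene",(281.2,204.4),0),("reagent","top",(303.2,141.3),0)]:
    print(n,c,onz(c,uv,z).round(4))
for uv in [(300.1,295.0),(308.6,236.4),(347.8,290.3),(292.8,322.9)]: print(onz("top",uv,.074).round(3))
for uv in [(335.9,182.1),(314.8,189.2),(285,173.5),(277.2,203.2)]: print(onz("scene",uv,.074).round(3))
E
```

```text
stop top [0.5223 0.2128 0.11  ]
stop scene [0.5212 0.2161 0.11  ]
ap top [0.5336 0.1025 0.07  ]
ap scene [0.5327 0.1084 0.07  ]
jar top [ 0.5947 -0.2225  0.    ]
jar scene [ 0.6029 -0.2142  0.    ]
beaker scene [ 0.5133 -0.3564  0.    ]
stand top [ 0.4792 -0.2185  0.    ]
stand scene [ 0.4855 -0.2087 -0.    ]
reagent top [ 0.7752 -0.1367  0.    ]
[ 0.471 -0.127  0.074]
[ 0.574 -0.142  0.074]
[ 0.48  -0.211  0.074]
[ 0.423 -0.114  0.074]
[ 0.421 -0.112  0.074]
[ 0.476 -0.123  0.074]
[ 0.474 -0.211  0.074]
[ 0.57  -0.137  0.074]
```

View pics/crop_st.png

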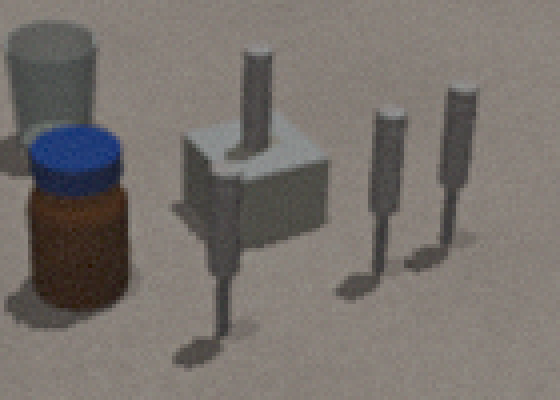

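View pics/crop_tt.png

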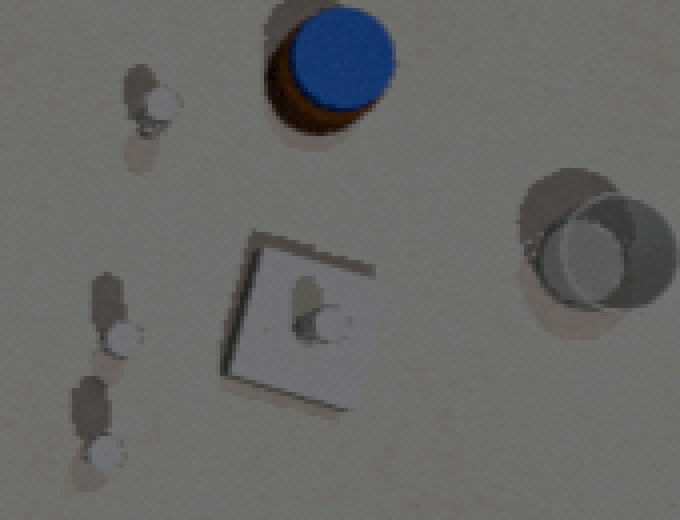

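View pics/crop_tc.png

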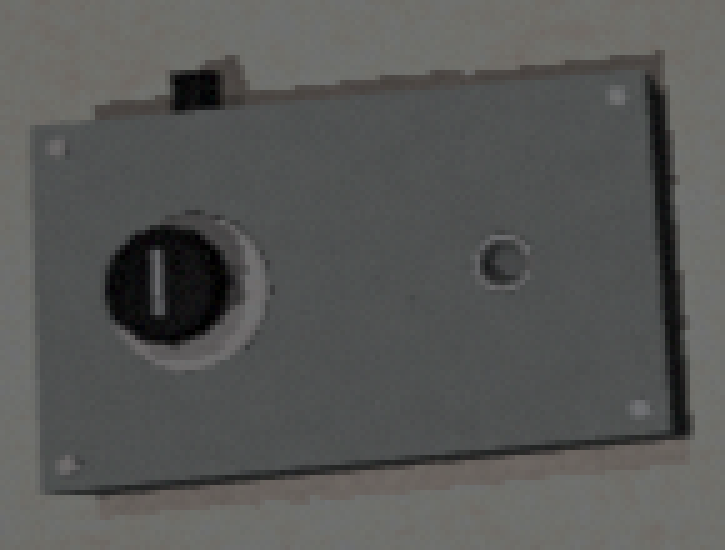

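View pics/crop_sc.png

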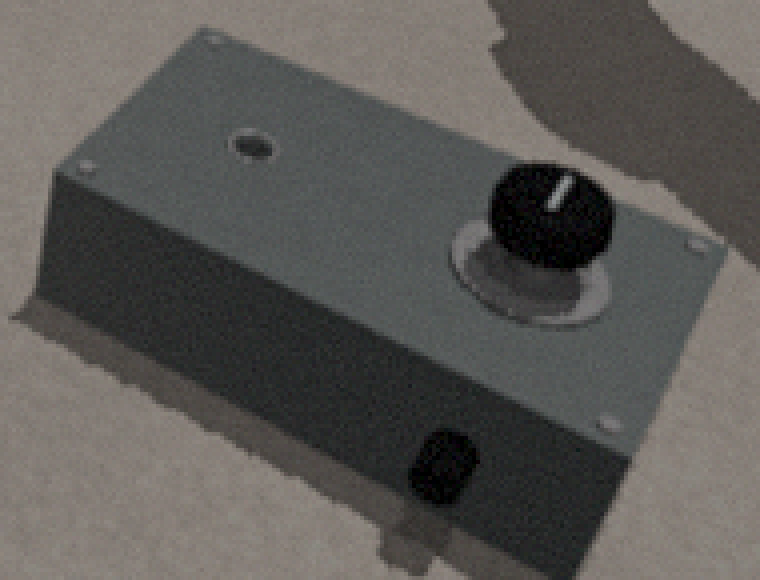

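The crop shows the stand with its stylus at top-view pixel (352,291). It triangulates to about (0.477, -0.211), which is the lowest y of the four (the others are at y = -0.142, -0.127 and -0.114), so this is the target. Next I'll move the wrist camera over the box.

```bash
cat >> h.py <<'E'
from scipy.spatial.transform import Rotation as Ro
def down(psi):
    c,s=np.cos(psi),np.sin(psi); return Ro.from_matrix(np.array([[c,s,0],[s,-c,0],[0,0,-1.]]).T if 0 else np.column_stack([[c,s,0],[s,-c,0],[0,0,-1.]])).as_quat()
def crop(c,uv,r,f,name):
    im=read_camera(c)[:,:,::-1]; 
    cv2.imwrite(name,cv2.resize(im[max(0,int(uv[1]-r)):int(uv[1]+r),max(0,int(uv[0]-r)):int(uv[0]+r)],None,fx=f,fy=f,interpolation=3)); return im
E
python3 - <<'E'
from h import *
for p in [(.522,.2145,.12),(.533,.1055,.12),(.477,-.211,.1)]:
  for psi in np.arange(-3.1,3.2,.6):
    q=inverse_kinematics(p,down(psi)); print(p,round(psi,2),None if q is None else np.round(q,2))
move_ptp([.527,.16,.28],down(np.pi-.42))
pause(.2)
im=read_camera("wrist"); cv2.imwrite("pics/wrist1.png",im[:,:,::-1]); p=camera_params("wrist")
import pickle; pickle.dump(p,open("w1.pkl","wb"))
for n in ["stop_top","aperture"]:
  print(n,[(d["at"],d["confidence"],onz("wrist",d["at"],.11 if n=="stop_top" else .07,p)) for d in tip_of("wrist",n)])
print(read_time_s(),read_eef_pos())
E
```

```text
(0.522, 0.2145, 0.12) -3.1 [-0.64  0.38  0.2   1.92 -0.1   0.85  1.23]
(0.522, 0.2145, 0.12) -2.5 [-0.55  0.38  0.1   1.91 -0.05  0.85  1.79]
(0.522, 0.2145, 0.12) -1.9 [-0.48  0.38  0.02  1.91 -0.01  0.85  2.36]
(0.522, 0.2145, 0.12) -1.3 [ 0.48  0.77 -1.25  1.87  0.82  1.13  2.34]
(0.522, 0.2145, 0.12) -0.7 [-1.43  0.92  1.37  1.95 -1.    1.19 -1.93]
(0.522, 0.2145, 0.12) -0.1 [-0.99  0.44  0.63  1.94 -0.33  0.87 -1.85]
(0.522, 0.2145, 0.12) 0.5 [-0.91  0.42  0.54  1.93 -0.28  0.86 -1.3 ]
(0.522, 0.2145, 0.12) 1.1 [-0.88  0.41  0.5   1.93 -0.26  0.86 -0.72]
(0.522, 0.2145, 0.12) 1.7 [-0.83  0.4   0.44  1.93 -0.22  0.86 -0.15]
(0.522, 0.2145, 0.12) 2.3 [-0.75  0.39  0.34  1.92 -0.17  0.85  0.41]
(0.522, 0.2145, 0.12) 2.9 [-0.67  0.38  0.25  1.92 -0.12  0.85  0.97]
(0.533, 0.1055, 0.12) -3.1 [-0.56  0.35  0.34  1.97 -0.15  0.84  1.47]
(0.533, 0.1055, 0.12) -2.5 [-0.47  0.35  0.23  1.97 -0.11  0.84  2.03]
(0.533, 0.1055, 0.12) -1.9 [-0.39  0.34  0.14  1.97 -0.06  0.84  2.59]
(0.533, 0.1055, 0.12) -1.3 [-1.27  0.88  1.37  2.   -0.97  1.16 -2.34]
(0.533, 0.1055, 0.12) -0.7 [-1.27  0.88 
[... 716 characters left out ...]
01  1.13 -1.69]
(0.477, -0.211, 0.1) -0.7 [-0.58  0.65  1.15  2.06 -0.75  0.94 -1.28]
(0.477, -0.211, 0.1) -0.1 [-0.4   0.48  0.88  2.05 -0.5   0.84 -0.9 ]
(0.477, -0.211, 0.1) 0.5 [-0.41  0.48  0.89  2.05 -0.5   0.84 -0.29]
(0.477, -0.211, 0.1) 1.1 [-0.4   0.48  0.89  2.05 -0.5   0.84  0.3 ]
(0.477, -0.211, 0.1) 1.7 [-0.4   0.48  0.89  2.05 -0.5   0.84  0.9 ]
(0.477, -0.211, 0.1) 2.3 [-0.42  0.49  0.91  2.05 -0.52  0.84  1.52]
(0.477, -0.211, 0.1) 2.9 [-0.29  0.42  0.74  2.05 -0.39  0.81  2.01]
stop_top [([328.3, 168.0], 0.78, array([0.52139571, 0.21504565, 0.11      ]))]
aperture [([237.7, 216.2], 0.77, array([0.53804926, 0.10421726, 0.07      ]))]
3.1333 [0.52689948 0.16047776 0.27991862]
```

View pics/wrist1.png

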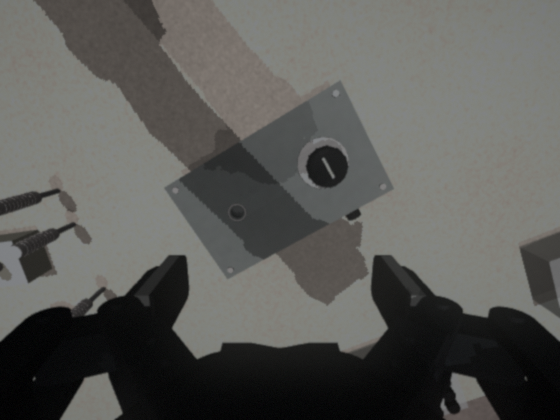

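The wrist view shows the mushroom head at (327,167) and the aperture at (237.5,212). Stop estimate: (0.5215, 0.215). I'll push it with closed fingers.

```bash
python3 - <<'E'
from h import *
import pickle
p=pickle.load(open("w1.pkl","rb")); print("ap",onz("wrist",(237.5,212),.07,p),onz("wrist",(327,168),.11,p))
S=[.5215,.215]; q=down(2.4)
move_gripper(0.0,20)
move_ptp(S+[.145],q); 
movel(S+[.128],q,.06); print(read_eef_pos(),read_ft_force())
z=.128
for k in range(14):
    z-=.0015; movel(S+[z],q,.03); f=read_ft_force()[2]; print(round(z,4),read_eef_pos()[2].round(4),f.round(2))
    if f>14: break
print(read_time_s())
movel(S+[.16],q,.15); print(read_time_s())
E
```

```text
ap [0.53348958 0.10619322 0.07      ] [0.52088837 0.21390532 0.11      ]
[0.52217479 0.21446814 0.12852837] [ 0.78351044 -0.17478107  1.18766828]
0.1265 0.127 1.58
0.125 0.1252 2.57
0.1235 0.1235 3.39
0.122 0.1219 2.46
0.1205 0.1205 3.15
0.119 0.1191 4.54
0.1175 0.119 12.47
0.116 0.1189 18.61
6.9667
7.4083
```

The push met the solid end at the expected height (TCP 0.119, 18 N). I'll check the latch by camera, then grip and twist.

```bash
python3 - <<'E'
from h import *
im=crop("scene",(474,270),45,6,"pics/latch.png")
print([(d["at"],d["confidence"]) for d in tip_of("scene","stop_top")], proj("scene",(.5215,.2145,.11)),proj("scene",(.5215,.2145,.1015)))
move_gripper(.065,20)
print(read_time_s())
E
```

```text
[([472.3, 272.6], 0.98)] [472.79202589 267.55260834] [471.05448227 271.96351039]
8.1417
```

View pics/latch.png

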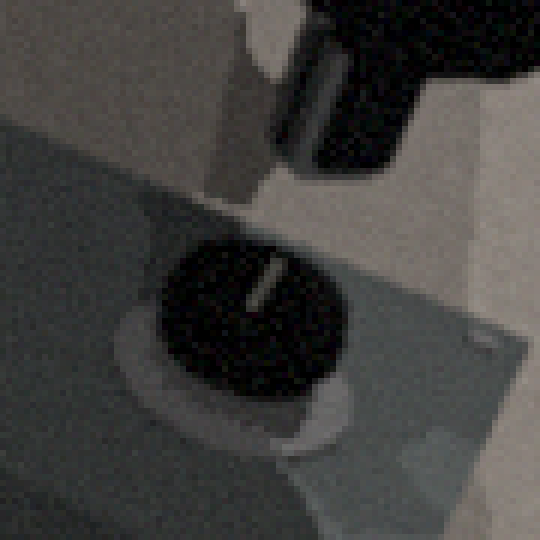

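The head sits about 4 px lower, with its top at row 272.6 (0.1015 predicts 272), so it is latched. Now the twist.

```bash
python3 - <<'E'
from h import *
S=[.5213,.2145]; a=2.4
movel(S+[.101],down(a),.12); print(read_eef_pos(),read_ft_force().round(2))
move_gripper(.02,25); print("gap",read_finger_gap(),read_ft_force().round(2),read_time_s())
for k in range(1,5):
    move_ptp(S+[.101],down(a-1.2*k/4)); print(k,read_eef_pos().round(4),read_ft_force().round(1),read_ft_torque().round(2),read_finger_gap())
crop("scene",(474,270),45,6,"pics/tw.png")
print(read_time_s())
E
```

```text
[0.52165256 0.21456    0.10119493] [ 0.05 -0.3   1.13]
gap 0.03900476360553399 [-2.02 -1.65  3.81] 9.125
1 [0.5216 0.2142 0.1015] [-1.7 -2.3  3.9] [-0.37  0.19  0.07] 0.039077182401245546
2 [0.5214 0.2141 0.1011] [-1.5 -2.4  4.4] [-0.55  0.2   0.  ] 0.039206617404720125
3 [0.5213 0.2141 0.101 ] [-1.7 -3.1  4.2] [-0.59  0.23  0.03] 0.038781026589320367
4 [0.521  0.214  0.1009] [-2.6 -3.3  5.3] [-0.72  0.3  -0.01] 0.03894806197175929
10.625
```

View pics/tw.png

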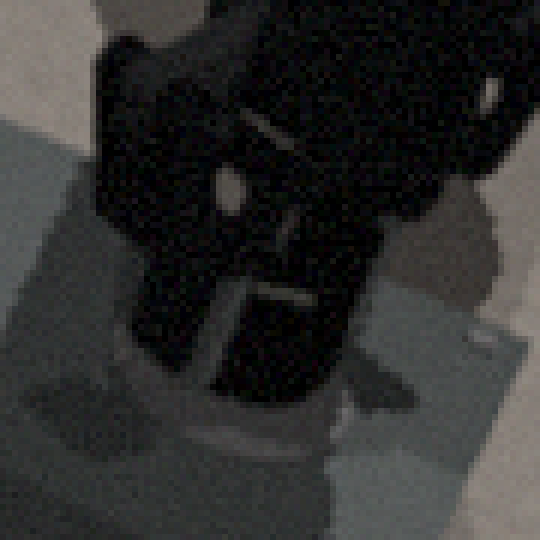

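The marker line has turned clockwise by a good 1 rad. I'll let go and check that it springs up.

```bash
python3 - <<'E'
from h import *
S=[.5213,.2145]
move_gripper(.065); movel(S+[.17],None,.2); pause(.2)
crop("scene",(474,270),45,6,"pics/rel.png")
print([(d["at"],d["confidence"]) for d in tip_of("scene","stop_top")],read_time_s())
E
```

```text
[([472.8, 268.7], 0.96)] 11.7917
```

View pics/rel.png

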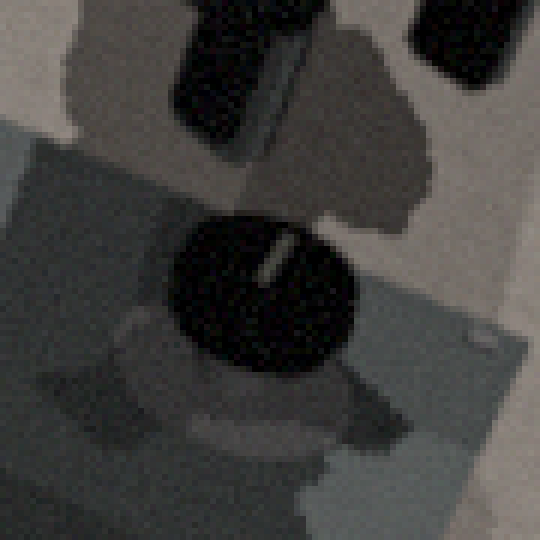

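It sprang back up and the head untwisted. Next, a close look down at the aperture, then at the stylus.

```bash
python3 - <<'E'
from h import *
import pickle
P={}
for nm,pos in [("ap",[.533,.1055,.18]),("st",[.477,-.211,.22])]:
    move_ptp(pos,down(1.15)); pause(.25)
    e=read_eef_pos();p=camera_params("wrist"); im=read_camera("wrist"); P[nm]=p
    cv2.imwrite(f"pics/w_{nm}.png",im[:,:,::-1]); print(nm,e,read_time_s())
    for n in (["aperture"] if nm=="ap" else ["stylus_mid","stand"]):
        print(n,[(np.round(d["at"],1),round(d["confidence"],2),onz("wrist",d["at"],dict(aperture=.07,stylus_mid=.074,stand=0)[n],p).round(4)) for d in tip_of("wrist",n)])
pickle.dump(P,open("w2.pkl","wb"))
E
python3 -c "
import cv2
a=cv2.imread('pics/w_ap.png');cv2.imwrite('pics/w_ap2.png',cv2.resize(a[150:300,200:360],None,fx=4,fy=4))"
```

```text
ap [0.53272041 0.10721555 0.17968219] 12.6083
aperture [(array([283.9, 214. ]), 0.76, array([0.535 , 0.1047, 0.07  ]))]
st [ 0.47761956 -0.20962429  0.21977286] 14.1917
stylus_mid [(array([176.8, 133.2]), 0.92, array([ 0.4213, -0.1188,  0.074 ])), (array([352.7,  81.4]), 0.87, array([ 0.5733, -0.1412,  0.074 ])), (array([278.9, 209.7]), 0.63, array([ 0.4735, -0.2164,  0.074 ])), (array([234.5, 113.3]), 0.63, array([ 0.4736, -0.1242,  0.074 ]))]
stand [(array([286.3, 187.7]), 0.92, array([ 0.4833, -0.2146,  0.    ]))]
```

View pics/w_ap2.png

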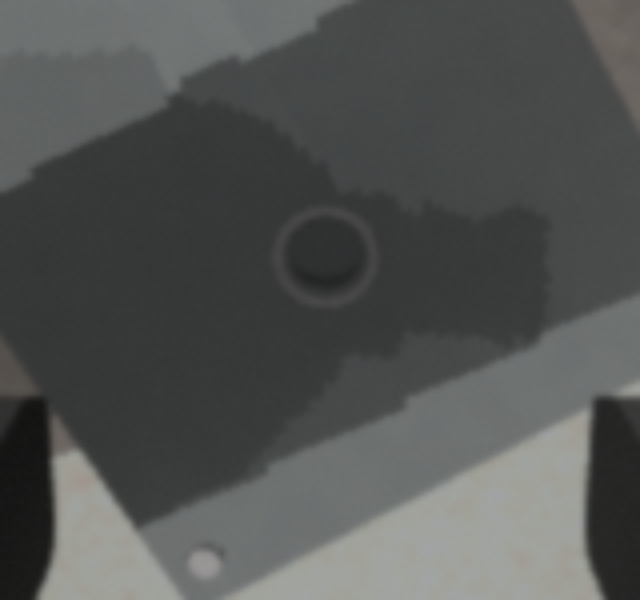

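View pics/w_st.png

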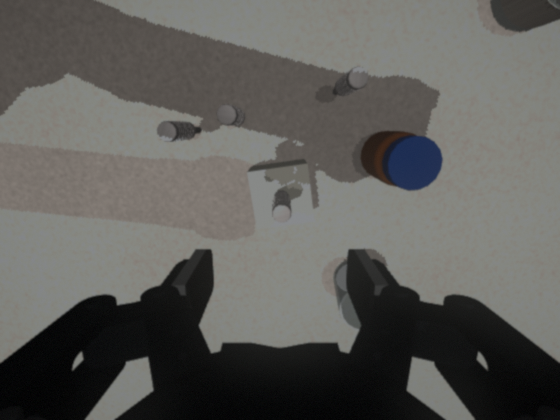

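The aperture rim is centred at (281,214) in the close view, and the target stylus' top end is at (282,213) directly under the gripper.

```bash
python3 - <<'E'
from h import *
import pickle
P=pickle.load(open("w2.pkl","rb"))
print("ap",onz("wrist",(281.25,214.25),.071,P["ap"]))
print("st",onz("wrist",(282,213),.104,P["st"]))
print("st top",onz("top",(353,291),.104),"scene",onz("scene",(284.7,163.5),.104))
print("st shoulder top",onz("top",(346.5,291.5),.044))
E
```

```text
ap [0.53309976 0.10565362 0.071     ]
st [ 0.47815358 -0.21236678  0.104     ]
st top [ 0.47790132 -0.21512621  0.104     ] scene [ 0.48312446 -0.20428077  0.104     ]
st shoulder top [ 0.47898303 -0.21294965  0.044     ]
```

```bash
python3 - <<'E'
from h import *
q=down(1.15); T=np.array([.478,-.2118]); 
move_gripper(.045,25)
movel([*T,.14],q,.15)
pause(.2); e=read_eef_pos(); off=T-e[:2]; print(e)
movel([*(T+off),.08],q,.1); pause(.1); print(read_eef_pos(),read_ft_force().round(2))
im=read_camera("wrist"); cv2.imwrite("pics/w_pre.png",im[:,:,::-1])
move_gripper(.005,25); print("gap",read_finger_gap(),read_ft_force().round(2),read_eef_pos())
move_gripper(.005,70); print("gap",read_finger_gap(),read_ft_force().round(2),read_time_s())
E
```

```text
[ 0.47896722 -0.21215786  0.14117924]
[ 0.47771417 -0.21189604  0.08069867] [-0.14  0.52 -0.  ]
gap 0.01522037656430579 [-0.4   0.09  1.49] [ 0.47745013 -0.21152218  0.08037091]
gap 0.014298690005145925 [-0.96  1.01  3.73] 16.9917
```

View pics/w_pre.png

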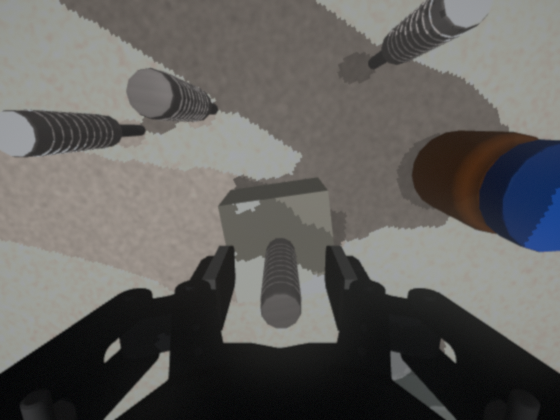

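The stylus is gripped at gap 14.3 mm. Lift and inspect the hang of the shaft.

```bash
python3 - <<'E'
from h import *
q=down(1.15)
e=read_eef_pos()
movel([.4777,-.2118,.14],q,.1); movel([.4777,-.2118,.225],q,.2); pause(.2)
print(read_eef_pos(),read_tcp_rot(),read_finger_gap())
move_ptp([.533,.1055,.225],q); pause(.3)
e=read_eef_pos(); R=Ro.from_quat(read_tcp_rot()).as_matrix(); p=camera_params("wrist")
print(e,R.round(3),read_ft_force().round(2),read_time_s())
im=read_camera("wrist"); cv2.imwrite("pics/w_hold.png",im[:,:,::-1])
tipw=e+R@[0,0,.0764]
print("pred tip px",proj("wrist",tipw,p),"ap",proj("wrist",(.5332,.1056,.07),p))
print([(d["at"],d["confidence"]) for d in tip_of("wrist","stylus_tip")])
for c in ["scene","top"]:
    im=read_camera(c); cv2.imwrite(f"pics/{c}_hold.png",im[:,:,::-1]); print(c,proj(c,tipw),[(d["at"],d["confidence"]) for d in tip_of(c,"stylus_tip")])
E
python3 -c "
import cv2,numpy as np
a=cv2.imread('pics/w_hold.png');b=cv2.imread('pics/scene_hold.png')
cv2.imwrite('pics/hold2.png',np.hstack([cv2.resize(a[150:350,180:380],None,fx=2,fy=2),cv2.resize(b[150:290,350:490],(400,400))]))"
```

```text
[ 0.47643408 -0.2112222   0.22322907] [ 0.83916319  0.54387658 -0.00143182 -0.0011612 ] 0.014291281934051634
[0.5331497  0.1041626  0.22512239] [[ 0.411  0.912  0.   ]
 [ 0.912 -0.411  0.   ]
 [ 0.     0.    -1.   ]] [-0.41  0.4  -0.72] 20.0417
pred tip px [280.02708476 225.70048228] ap [279.32200402 197.68108385]
[([281.4, 227.5], 0.98)]
scene [405.77660345 216.27924651] [([274.3, 233.2], 0.84), ([407.9, 216.1], 0.81), ([315.1, 218.0], 0.81), ([330.6, 211.9], 0.62)]
top [161.83407899 253.21839665] [([160.7, 254.1], 0.58), ([304.5, 242.6], 0.43)]
```

View pics/hold2.png

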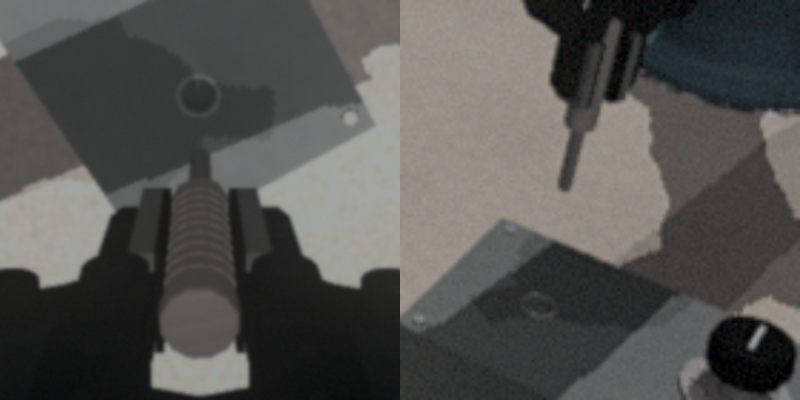

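The shaft hangs straight: the tip is at (279.5,225) against a predicted (280,226), and the aperture at (279,198) against (279.3,197.7). I'll descend to just above the rim and check alignment.

```bash
cat >> h.py <<'E'
def servo(xy,z,q,off,speed=.06):
    movel([xy[0]+off[0],xy[1]+off[1],z],q,speed); pause(.15); e=read_eef_pos(); return off+(np.array(xy)-e[:2])
E
python3 - <<'E'
from h import *
q=down(1.15); A=(.5331,.1056); off=np.zeros(2)
off=servo(A,.18,q,off); off=servo(A,.155,q,off); off=servo(A,.154,q,off)
print(off,read_eef_pos(),read_time_s()); np.save("off.npy",off)
e=read_eef_pos(); p=camera_params("wrist")
im=read_camera("wrist"); cv2.imwrite("pics/w_al.png",cv2.resize(im[150:300,200:360,::-1],None,fx=4,fy=4))
print(proj("wrist",e-[0,0,.0764],p),proj("wrist",(*A,.071),p))
for c,(u,v) in dict(scene=(400,250),top=(170,257)).items():
    crop(c,(u,v),25,12 if c=="scene" else 12,f"pics/al_{c}.png"); print(c,proj(c,e-[0,0,.0764]),proj(c,(*A,.071)))
E
python3 -c "
import cv2,numpy as np
cv2.imwrite('pics/al.png',cv2.resize(np.hstack([cv2.imread('pics/al_scene.png'),cv2.imread('pics/al_top.png')]),(800,400)))"
```

```text
[-3.80164849e-05 -7.04368604e-05] [0.53278428 0.105705   0.15407656] 22.5083
[279.9969666  225.66682242] [280.45111245 222.63919908]
scene [397.93290316 252.60757886] [396.99488815 255.81855653]
top [168.42475859 257.53536774] [169.14568759 257.71295518]
```

View pics/w_al.png

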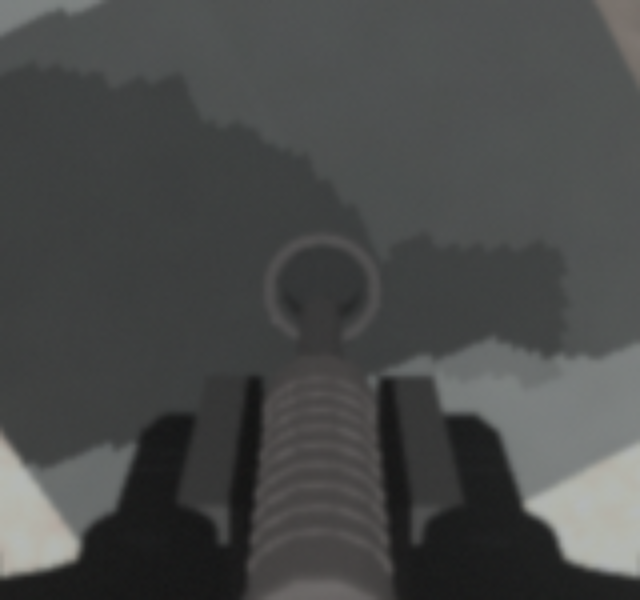

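View pics/al.png

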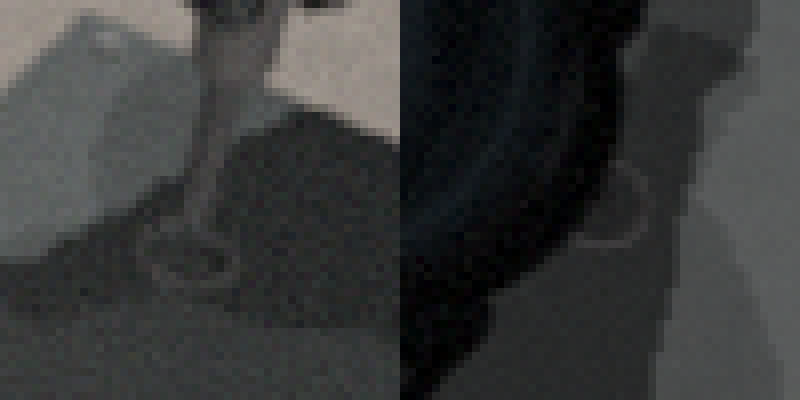

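The ring centre matches the prediction, and the tip is coaxial in both views to within about 1 mm. Next I'll go through the aperture while watching the force.

```bash
python3 - <<'E'
from h import *
q=down(1.15); A=np.array((.5331,.1056)); off=np.load("off.npy")
z=.154; f0=read_ft_force(); print(f0.round(2))
while z>.1185:
    z-=.004 if z>.136 else .0015
    movel([*(A+off),z],q,.04); f=read_ft_force()-f0; e=read_eef_pos(); print(round(z,4),e.round(4),f.round(1))
    if f[2]>13 or np.hypot(f[0],f[1])>8: break
print(read_finger_gap(),read_time_s())
pause(.3); print(read_ft_force().round(2),read_eef_pos())
e=read_eef_pos()
crop("scene",(400,240),40,10,"pics/in_s.png")
im=read_camera("wrist"); cv2.imwrite("pics/in_w.png",cv2.resize(im[150:300,200:360,::-1],None,fx=4,fy=4))
E
```

```text
[-0.89  0.32 -0.45]
0.15 [0.5327 0.1055 0.1496] [1.2 0.6 0.5]
0.146 [0.5327 0.1055 0.1456] [ 0.5 -0.4 -0.1]
0.142 [0.5328 0.1055 0.1417] [ 0.7 -0.2 -0.7]
0.138 [0.5328 0.1055 0.1377] [ 1.2 -0.6 -0.5]
0.134 [0.5328 0.1055 0.1337] [ 0.1 -0.3 -0.7]
0.1325 [0.533  0.1055 0.1324] [ 1.4  0.  -0.3]
0.131 [0.533  0.1055 0.1309] [ 1.1 -0.3 -0.9]
0.1295 [0.5333 0.1056 0.1297] [ 0.1 -0.6  1. ]
0.128 [0.5333 0.1056 0.1282] [ 1.4 -0.3  3.4]
0.1265 [0.5333 0.1055 0.1267] [-0.1 -0.5  3.9]
0.125 [0.5333 0.1056 0.1252] [ 0.6 -0.8  4.7]
0.1235 [0.5336 0.1056 0.1246] [-1.4 -0.5 11.1]
0.122 [0.5339 0.1056 0.1242] [-3.3 -0.  16.8]
0.014432278681286928 25.9083
[-3.94  0.08 16.57] [0.53391272 0.10555157 0.12423033]
```

View pics/in_s.png

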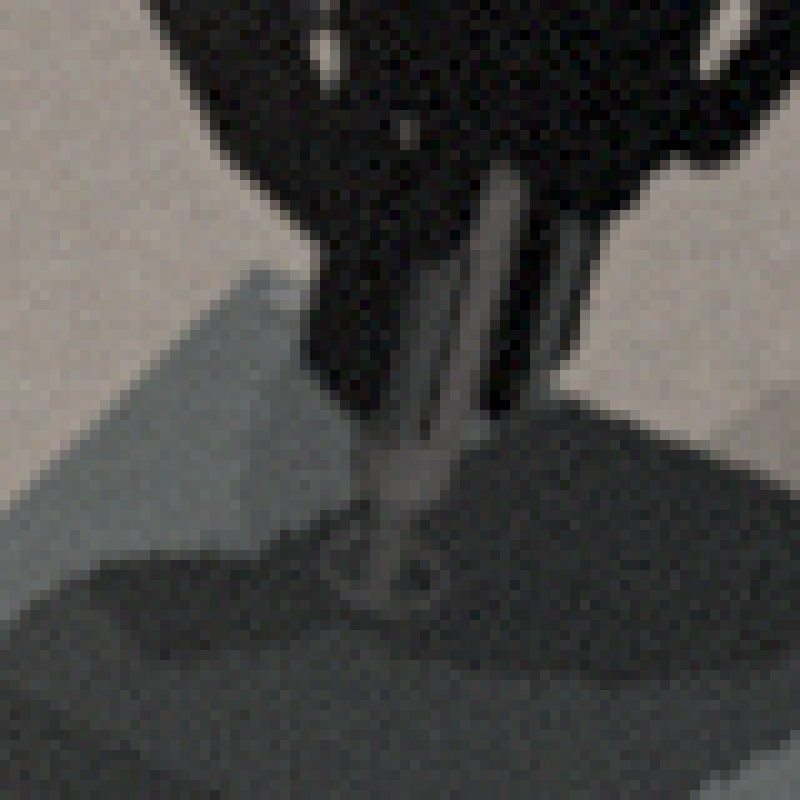

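View pics/in_w.png

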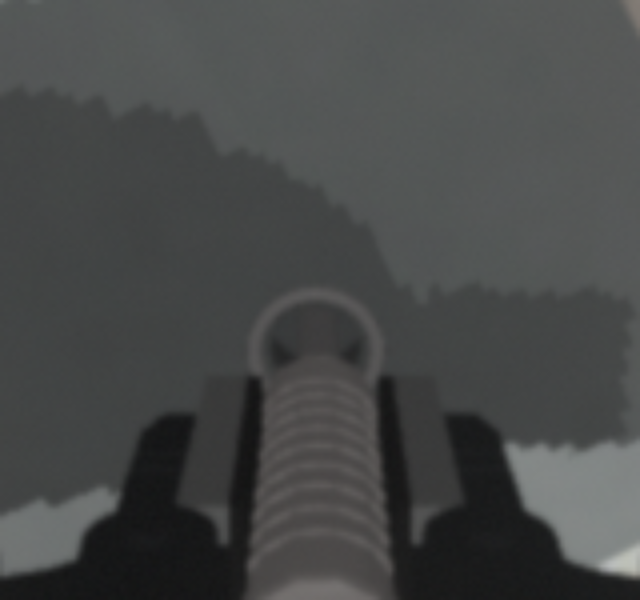

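Spring contact began at TCP 0.130 and the solid end came at 0.125, which is the full 5 mm. The shaft is inside the rim and 16.6 N is being held. One last check of the stop and the glassware, then I'll hand in.

```bash
python3 - <<'E'
from h import *
im=read_camera("scene"); cv2.imwrite("pics/final.png",im[:,:,::-1])
for n in ["stop_top","jar","beaker","reagent"]: print(n,[(np.round(d["at"],1),round(d["confidence"],2)) for d in tip_of("scene",n)][:2])
print(read_ft_force().round(2),read_eef_pos().round(4),read_finger_gap(),read_time_s())
E
```

```text
stop_top [(array([477.2, 262.5]), 0.9)]
jar [(array([238.5, 222.7]), 0.57)]
beaker [(array([233.5, 187.1]), 0.95)]
reagent [(array([197.4, 281.4]), 0.91)]
[-3.73 -0.05 17.77] [0.5339 0.1056 0.1242] 0.014339115774377605 26.5583
```

View pics/final.png

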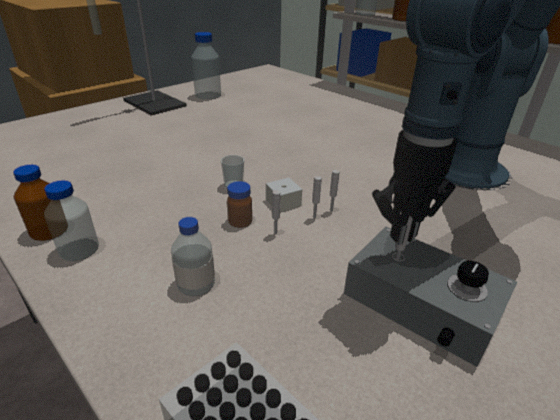

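The stop head is up at (474,268), the stylus is in the aperture at (399,257), and the stand at (284,194) is empty. The jar, beaker, reagent bottle and other styli are where they were at the start.

```bash
python3 -c "
from bench import *
sign_off(); print(read_time_s(),read_ft_force())"
```

```text
the job is handed in; nothing more can be done
the job is handed in; nothing more can be done
```

The job is done and handed in at about 26.6 s of the 58 s allowed; sign-off reports no verdict.

- **Mushroom stop:** I pushed it to its solid end (about 18 N), and the camera showed the head latched about 8.5 mm down. I then gripped it and turned it 1.2 rad clockwise. When released, the head sprang back up and its marker turned back.
- **Stylus:** I took the one in the stand, which was the farthest right of the four. It hung straight in the grip.
- **Re-arm button:** The thin end went through the aperture with no sideways force beyond about 1.5 N. Spring contact began at a tool height of 0.130 m, and the solid end came at 0.125 m, which is the full 5 mm. I handed in holding it down at about 17 N with the stylus still gripped (14.3 mm finger gap).
- **Last checks:** The stop is up. The jar, beaker, reagent bottle and the other styli show no visible shift.
- **Disagreements:** The trained network's points were a few pixels off between pictures. In the last picture it put the stop's top about 5 px above where I saw it. The scene camera was also about 1.5 px (a few mm) off from the other views. I aligned using the close wrist view, and the scene view agreed to within about 1 mm. The button holds a side force of about 4 N that grew only under the final push.

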